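Reverse the ratchet and clamp the phone

TASK

The phone lies loose in the clamping fixture and the fixture's ratchet is set to loosen. Flip the small reversing lever over to the tightening side, then work the ratchet handle to and fro until the phone is clamped firmly between pad and fence with about 30 N, never squeezing it harder than 48 N. Leave the lever on tighten, let go, and leave the things standing around alone.

Things in the scene. Friction and masses are not known exactly. Their poses are not given: they have to be found in the camera images.
- clamp_base: Bare aluminium clamping fixture screwed to the bench. Origin on the bench under the axis of its upright spindle, z up. The phone bed (180 x 135 mm, top 12 mm above the bench) lies to its +y, the ratchet handle to its -y. Round the origin stands a dark housing of radius 40 mm.
- spindle (a point): Top centre of the spindle nut, on the spindle axis 50 mm above the bench. Under the nut a steel ratchet wheel with 16 teeth (22.5 degrees apart, tooth circle radius 28 mm, 30 to 41 mm above the bench). Turned clockwise seen from above, the wheel pushes the jaw to the fixture's +y by 16 mm a radian (tightens). 0.75 N m of friction: it stays where it is left.
- handle (a joint): Ratchet handle, a flat dark bar turning on the spindle axis. 0 along the fixture's -y; grows clockwise from above; stops at -0.6 and 0.6 rad. Lever on tighten: swung clockwise it turns the wheel, after up to 0.39 rad of free play until the pawl finds a tooth; swung anticlockwise it clicks freely over the teeth (0.45 N m). Lever on loosen: the other way round. Own friction 0.35 N m, so it stays put.
- grip (a point): On the axis of the handle's upright black grip post (20 mm diameter, 32 to 90 mm above the bench, its sleeve spins freely), 125 mm from the spindle axis, 70 mm above the bench. Tooth engaged and jaw free, moving the post clockwise takes a side push of about 8.8 N; each newton of clamping force adds 0.128 N: about 12.6 N at 30 N of clamping, 14.9 N at 48 N. Just after stopping, 1 N (slow) to 4 N (quick move) less is felt.
- pawl (a joint): Ratchet reversing lever on an upright pin on the handle, 44 mm from the spindle axis towards the grip post. 0 to 0.12 = loosen, 0.68 to 0.8 = tighten (short of the end while its toe sits on a tooth); grows clockwise from above; an over-centre spring throws it to the nearer end past 0.4. Over 5 N there turns the handle too. A toe under load does not let go: relieve the handle first.
- lever_tip (a point): Axis of the lever's upright steel thumb pin (11 mm diameter, bare from 43 to 68 mm above the bench), 58 mm above the bench, 30 mm from the lever's pivot, away from the spindle. 11.7 mm to one side of the handle's centre line on loosen, as far to the other side on tighten: it leans to the side to which the ratchet then drives. About 2 to 3 N sideways turns it over.
- phone: Black phone, 71 x 146 x 8 mm, lying flat on the bed with its long side across the fixture (along the fixture's x), loose between pad and fence; origin at the middle of its underside, its own x axis across its width.
- pad: Black spring pad of the moving jaw, 80 mm wide, 6 mm thick, 13.5 to 27.5 mm above the bench; origin in the plane of its face towards the phone, at bench height, 72 mm from the spindle axis at the start. Moves along the fixture's y with the jaw carriage and gives way against it by 1 mm for each 12 N.
- fence: Fixed dark steel fence on the far side of the bed, 160 mm long, 16 mm high; origin at the foot of its face towards the phone, 149 to 156 mm from the spindle axis, which leaves pad, phone and fence 6 to 13 mm of play together at the start.
- tape_roll: Narrow orange tape roll, 52 mm diameter, 10 mm high, lying on the bench beside the fixture; origin at the centre of its underside. Bystander.
- charger_block: White phone charger block, 35 x 34 x 40 mm with its pins up, beside the fixture; origin at the centre of its underside. Bystander.
- dropper: Amber dropper bottle, 33 mm diameter, 95 mm high, standing beside the fixture; origin at the centre of its underside. Bystander.
Mind the look-alikes: they are no part of the job. Of the things shaped like the phone, the black one is meant.

How it is judged:
On the way, in this order (a step that is already met when the one before it is completed fails the run):
1. the reversing lever is flipped to the tightening side (value of joint pawl above 0.6 rad), for 0.2 s.
2. the ratchet has driven the pad against the phone (contact force between pad and phone above 5 N), for 0.2 s.
At the end, for the whole second after the job is handed in: The phone lies flat, clamped at rest between pad and fence with 18 to 45 N at the pad (over 12 N at the fence), and the reversing lever is on the tightening side (above 0.6 rad) (contact force between pad and phone between 18 and 45 N and contact force between fence and phone above 12 N and value of joint pawl above 0.6 rad and angle between phone's own z axis and vertical below 0.08 rad and linear speed of phone below 0.01 m/s); the robot touches nothing.
It fails at once if the phone is squeezed with more than 48 N (contact force between pad and phone above 48 N).
It fails at once if a bystander (tape roll, charger block, dropper bottle) is moved by more than 30 mm (distance of any of tape_roll, charger_block, dropper from where it was at the start of the episode above 0.03 m).
It also fails if it takes over 67 s, if anything falls off the work surface, if the arm or the gripper's body presses on something with over 40 N, if the wrist force passes 120 N, or if a joint passes its speed limit or range.

ROBOT

A 6-joint arm with a two-finger parallel gripper is mounted at the origin on a cart in front of the work surface, level with it; the furniture and walls round the work are solid. World frame = base frame: x ahead of the robot, y to its left, z up, the work surface at z = 0. Lengths are in m, angles in rad, forces in N, time in s.
With the tool pointing down it reaches from about 0.325 to 0.85 m from the base axis. Payload 4.4 kg.
Tool frame: the origin (TCP) lies between the finger pads; the fingertips stand 8 mm ahead of it and the grasp point (between the pads) lies 11 mm behind it; z points along the fingers, y is the line along which they close (so a half turn about z gives the same grasp; the last joint's range is limited). The gripper opens to 94 mm and grips with 3 to 60 N. Pads are 16 mm wide; open, the fingers measure 119 mm over their backs; the gripper's body (75 mm by 177 mm) begins 78 mm behind the grasp point.
Start: joints at [0.954, 0.207, 1.542, -0, 1.393, -0.15], TCP at [0.259, 0.513, 0.213] pointing down, gripper open.
Joint ranges: [-2.73, 2.73], [-0.86, 2.22], [0.23, 2.46], [-1.11, 4.25], [0.08, 2.63], [-2.82, 2.82]. Speed limits (rad/s): [2.79, 2.79, 3.14, 3.14, 3.14, 3.14].

INTERFACE

Orientations are given as a 3x3 rotation matrix whose columns are the frame's x, y, z axes.
In Python, from plant import status, optics, order gives the robot as it stands.
- The arm moves only by the shell command python3 -m handwheel 'ROWS' [OPENING] [FORCE]. ROWS is text: rows parted by semicolons, each of 6 numbers parted by spaces: the shift along the tool's x, y, z in cm, then the turn, a rotation vector about the tool's x, y, z in rad. A call has 1 to 20 rows; each row is the pose to reach, as a shift and turn from the pose commanded when the call began, along the tool's axes at that moment; what a row does not reach only later rows make up. A row lasts 1/10 s, in which the tool goes at most 50 mm and 8.59 degrees, less where a joint would pass 70% of its speed; a pose out of reach is approached as far as the arm can. A call with a gripper value outside its range is refused whole. OPENING is the finger opening in cm, from 0 to 9.4, set as the call begins (- or left out, the last holds). The fingers move at their own pace and stop on an object; FORCE is the grip in N (left out, the last holds). Time passes only in rows, so rows that repeat a pose let the fingers close. It gives the time, the measured TCP pose, the force, the opening and the grip force at its end, in the units of the state.
- status.sense(): the state, without advancing time (a new reading comes with each control period).
- optics.get_image(name): name is "side" or "top"; returns a dict with "color" (480x640x3 uint8, red, green, blue), "camera_matrix" (3x3 intrinsics, pixels), "R" (3x3) and "t" (3): a world point X has camera coordinates R X + t. Camera axes: x right, y down, z forward; pixel columns grow to the right and rows downward; lengths in m; the calibration is good to about 2 mm. A picture is of the moment at which its call begins. There is no depth.
- order.close_job(): hands the job in; it is judged then, once.
The state is a dict: "time": time; "q": joint angles; "qd": joint speeds; "tau": joint torques, N m; "ee_pos": TCP position; "eef_rot": TCP orientation; "ft_force": force on the tool from outside, world axes, zero at the start; "torque": the same for the moment, N m; "finger_gap": finger opening in m; "finger_force": force on a finger pad.
Only numpy, scipy, OpenCV 4.12 (cv2) and the standard library are available. Lean on these libraries where they do the work, as an engineer would, in place of code of your own. Each camera call takes 0.05 s, during which the arm holds its last target. There are 200 camera calls.

## Working session

There is one attempt and no reset: what is moved stays moved. The work goes in short steps, Python scripts to look and compute and a shell command to move; the robot and the scene stay as the last step left them, time stands still between calls to the robot, and variables do not carry over. Pictures are saved under pics/ and viewed, at most 10 in all, crops included, and the job is handed in when it is done.

```bash
mkdir -p pics
cat > h.py <<'E'
import numpy as np,cv2
from plant import status,optics,order
def shot(n,f):
    d=optics.get_image(n); cv2.imwrite('pics/'+f,d['color'][:,:,::-1]); np.savez('pics/'+f[:-4]+'.npz',**{k:np.array(v) for k,v in d.items()}); return d
def load(f): return np.load('pics/'+f+'.npz')
def ray(d,u,v,z):
    K,R,t=d['camera_matrix'],d['R'],d['t']; c=-R.T@t
    r=R.T@np.linalg.solve(K,[u,v,1.]); return c+r*(z-c[2])/r[2]
def proj(d,X):
    p=d['camera_matrix']@(d['R']@np.array(X)+d['t']); return p[:2]/p[2]
E
python3 - <<'E'
from h import *
for n in('top','side'):
    d=shot(n,n+'0.png'); print(n,-d['R'].T@d['t'],d['R'][2])
s=status.sense();print(s['time'],s['ee_pos'],s['eef_rot'],s['ft_force'])
E
```

```text
top [ 0.41086082 -0.09895461  1.14656199] [ 0.12907912  0.01066563 -0.99157694]
side [0.50492638 0.55380175 0.58396432] [ 0.04412643 -0.78726743 -0.61503077]
0.1 [0.25838767 0.51290706 0.21243956] [[-8.93001650e-01  4.50051945e-01 -1.14008488e-03]
 [ 4.50053292e-01  8.93000256e-01 -1.60536999e-03]
 [ 2.95596205e-04 -1.94669701e-03 -9.99998061e-01]] [ 0.09483217  0.54314182 -0.13018947]
```

View pics/top0.png

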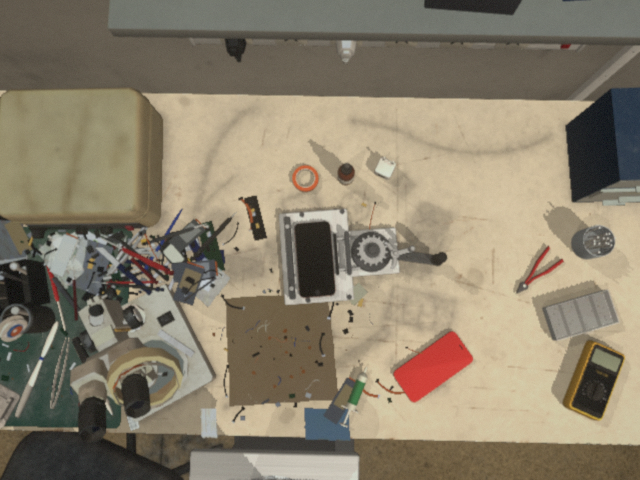

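View pics/side0.png

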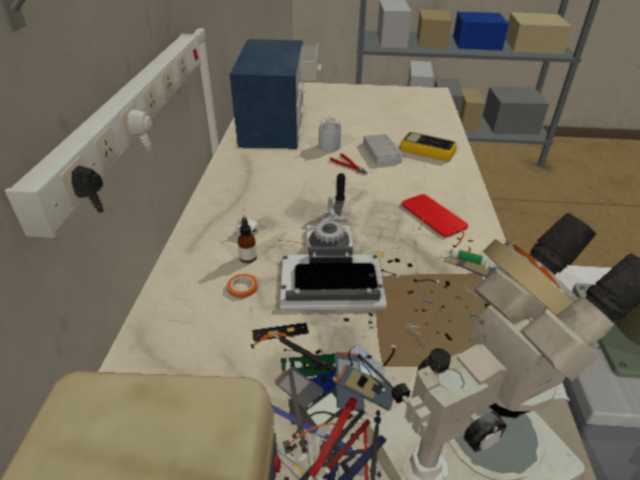

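The top view shows the fixture with its spindle at about (373,250), the grip post at (438,258) and the black phone on the bed at (316,258). The bystanders are the tape roll (305,178), dropper (346,174) and charger (384,167).

Phone candidates are the black one (316,258), which I choose, and the red one (431,366), a look-alike. Grip post candidates are the black post (438,258), which I choose, and the black plugs and knobs, which are far away.

Run:
```python
from h import *
a=cv2.imread('pics/top0.png')[205:305,330:460]; b=cv2.imread('pics/side0.png')[165:315,270:395]
a=cv2.resize(a,None,fx=6,fy=6,interpolation=2)[:600]; cv2.imwrite('pics/ctop.png',a)
b=cv2.resize(b,None,fx=4,fy=4,interpolation=2);cv2.imwrite('pics/cside.png',b)
d=load('top0')
for n,u,v,z in [('spindle',373,250,.05),('grip',438,258,.09),('tape',305,178,.01),('drop',346,170,.095),('charger',384,166,.04)]: print(n,ray(d,u,v,z))
```

```text
spindle [ 0.53469712 -0.17858707  0.05      ]
grip [ 0.51798768 -0.29366451  0.09      ]
tape [ 0.68063172 -0.04470793  0.01      ]
drop [ 0.67700351 -0.12399006  0.095     ]
charger [ 0.70029991 -0.19889852  0.04      ]
```

View pics/ctop.png

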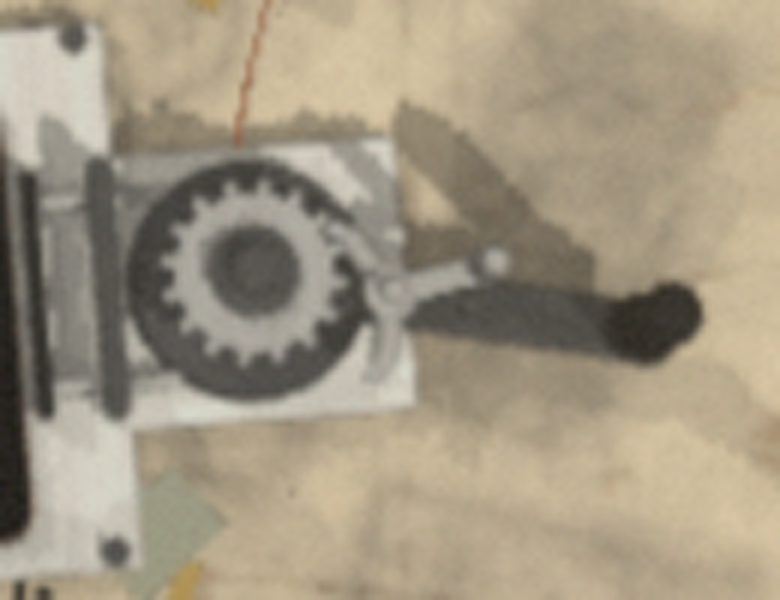

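View pics/cside.png

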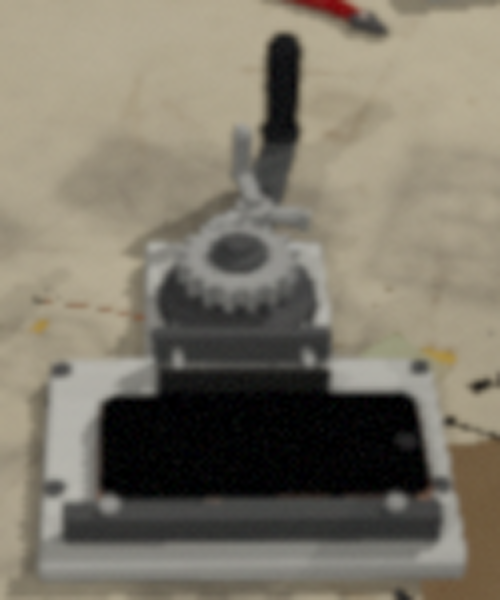

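Run:
```python
from h import *
t=load('top0');s=load('side0')
c=lambda x,y:(330+x/6,205+y/6); e=lambda x,y:(270+x/4,165+y/4)
P={}
for n,a,b,z in [('nut',c(252,270),e(238,250),.05),('tip',c(495,262),e(242,130),.068),('grip',c(678,308),e(285,40),.09)]:
    P[n]=ray(t,*a,z); print(n,P[n].round(4),ray(s,*b,z).round(4))
p,q=ray(t,*c(395,140),.012),ray(t,*c(412,405),.012); yaw=np.arctan2((p-q)[1],(p-q)[0]);print('yaw',yaw)
g=P['grip']-P['nut'];l=P['tip']-P['nut'];u=g[:2]/np.hypot(*g[:2]);print('handle',np.hypot(*g[:2]),np.arctan2(g[0],-g[1]), 'tip along/across',l[:2]@u, l[0]*-u[1]+l[1]*u[0])
S=status.sense();R=S['eef_rot'];print(R.T@(P['tip']-S['ee_pos']))
```

```text
nut [ 0.5347 -0.1767  0.05  ] [ 0.5352 -0.1699  0.05  ]
tip [ 0.5367 -0.2505  0.068 ] [ 0.5381 -0.2462  0.068 ]
grip [ 0.5212 -0.3027  0.09  ] [ 0.5196 -0.2988  0.09  ]
yaw 0.0689799152365738
handle 0.12674852537044382 -0.10628717621158654 tip along/across 0.07319511014585742 0.009814403219443477
[-0.59211828 -0.55622924  0.14534763]
```

Run:
```python
from h import *
t=load('top0');s=load('side0')
def tri(a,b):
    A=[]
    for d,(u,v) in((t,a),(s,b)):
        M=d['camera_matrix']@np.c_[d['R'],d['t']]; A+= [u*M[2]-M[0],v*M[2]-M[1]]
    X=np.linalg.svd(np.array(A))[2][-1]; return (X[:3]/X[3]).round(3)
for a,b in [((92,435),(625,285)),((133,400),(570,240)),((92,435),(570,240)),((133,400),(625,285)),((92,420),(437,358))]: print(tri(a,b))
```

```text
[0.244 0.229 0.299]
[0.287 0.175 0.305]
[0.27  0.21  0.335]
[0.262 0.196 0.273]
[0.314 0.258 0.244]
```

```bash
python3 -m handwheel '0 0 -12 0 0 0; 0 0 -24 0 0 0; 0 0 -24 0 0 0; 0 0 -24 0 0 0; -10 -10 -24 0 0 0.3; -30 -28 -24 0 0 0.6; -59 -55.5 -24 0 0 1.1; -59 -55.5 -24 0 0 1.1; -59 -55.5 -24 0 0 1.1; -59 -55.5 -24 0 0 1.1; -59 -55.5 -24 0 0 1.1; -59 -55.5 -24 0 0 1.1; -59 -55.5 -24 0 0 1.1; -59 -55.5 -24 0 0 1.1; -59 -55.5 -24 0 0 1.1; -59 -55.5 -24 0 0 1.1; -59 -55.5 -24 0 0 1.1; -59 -55.5 -24 0 0 1.1; -59 -55.5 -24 0 0 1.1; -59 -55.5 -24 0 0 1.1' 4
```

```text
time: 2.1
ee_pos: [0.5318, -0.238, 0.4524]
eef_rot: [[-0.004, 1.0, -0.001], [1.0, 0.004, 0.001], [0.001, -0.001, -1.0]]
ft_force: [1.9, -0.1, 0.3]
finger_gap: 0.0401
finger_force: 0.0
```

```bash
python3 -m handwheel '-0.5 0.3 5 0 0 0; -1 0.6 10 0 0 0; -1 0.6 15 0 0 0; -1 0.6 20 0 0 0; -1 0.6 25 0 0 0; -1 0.6 30 0 0 0; -1 0.6 33 0 0 0; -1 0.6 33 0 0 0; -1 0.6 33 0 0 0; -1 0.6 33 0 0 0'
python3 - <<'E'
from h import *
s=shot('side','side1.png')
S=status.sense();print(S['ee_pos'])
for P in [(0.537,-.2495,.068),(.52,-.3015,.09)]: print(proj(s,P))
b=cv2.imread('pics/side1.png')[120:260,270:410]; cv2.imwrite('pics/cside1.png',cv2.resize(b,None,fx=4,fy=4,interpolation=2))
E
```

```text
time: 3.1
ee_pos: [0.5395, -0.2471, 0.1259]
eef_rot: [[-0.004, 1.0, 0.004], [1.0, 0.004, -0.003], [-0.003, 0.004, -1.0]]
ft_force: [0.9, 0.2, 0.1]
finger_gap: 0.0403
finger_force: 0.0
[ 0.5396735  -0.24725047  0.12620261]
[331.16896346 196.63364153]
[341.12512088 174.32366266]
```

View pics/cside1.png

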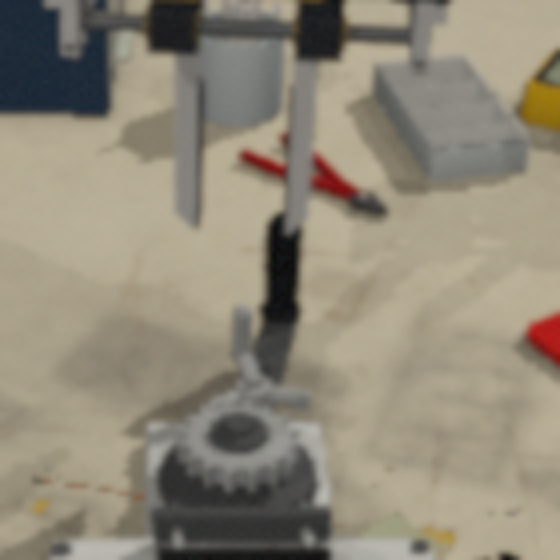

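The fingers straddle the lever pin: fingers at crop columns 190 and 297, pin at (242,330). Next I go down and sweep toward -x.

```bash
python3 -m handwheel '0 0 3 0 0 0; 0 0 6 0 0 0; 0 0 6.8 0 0 0; 0 0 6.8 0 0 0; 0 0 6.8 0 0 0; 0 -0.8 6.8 0 0 0; 0 -1.4 6.8 0 0 0;0 -1.4 6.8 0 0 0'
python3 -m handwheel '0 -0.4 0 0 0 0; 0 -0.8 0 0 0 0; 0 -1.2 0 0 0 0'
python3 -m handwheel '0 -0.4 0 0 0 0; 0 -0.8 0 0 0 0; 0 -1.2 0 0 0 0; 0 -1.2 0 0 0 0'
python3 - <<'E'
from h import *
s=shot('side','side2.png')
b=cv2.imread('pics/side2.png')[120:260,270:410]; cv2.imwrite('pics/cside2.png',cv2.resize(b,None,fx=4,fy=4,interpolation=2))
E
```

```text
time: 3.95
ee_pos: [0.5236, -0.2464, 0.0562]
eef_rot: [[-0.003, 1.0, 0.002], [1.0, 0.003, -0.001], [-0.001, 0.002, -1.0]]
ft_force: [1.1, -0.5, 0.3]
finger_gap: 0.04
finger_force: 0.0
time: 4.25
ee_pos: [0.5113, -0.2461, 0.0552]
eef_rot: [[-0.004, 1.0, -0.0], [1.0, 0.004, -0.0], [-0.0, -0.0, -1.0]]
ft_force: [0.3, -0.4, 0.5]
finger_gap: 0.04
finger_force: 0.1
time: 4.65
ee_pos: [0.4996, -0.2458, 0.0548]
eef_rot: [[-0.004, 1.0, 0.001], [1.0, 0.004, 0.001], [0.001, 0.001, -1.0]]
ft_force: [1.9, 0.8, -1.1]
finger_gap: 0.0398
finger_force: 1.0
```

View pics/cside2.png

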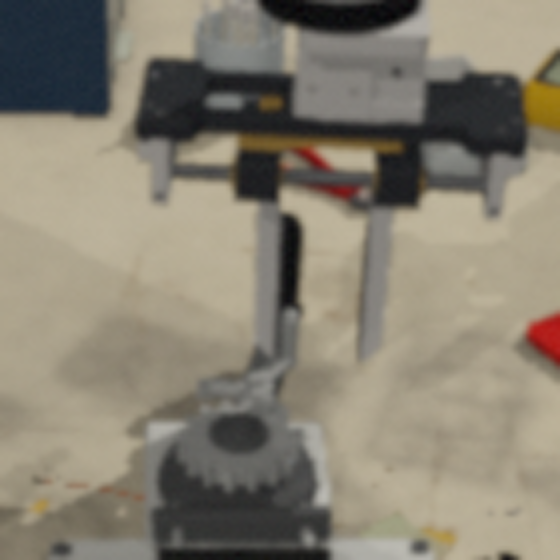

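The pin is now at crop (290,330), about 21 mm over, so the lever has flipped. Next I lift off to the grip post and check the lever from above.

```bash
python3 -m handwheel '0 0.3 0 0 0 0; 0 0.3 -4 0 0 0; 0 0.3 -8 0 0 0; -2 1 -8 0 0 0; -5.6 2 -8 0 0 0; -5.6 2 -8 0 0 0; -5.6 2 -8 0 0 0; -5.6 2 -8 0 0 0' 4
python3 - <<'E'
from h import *
S=status.sense();print(S['ee_pos'],S['ft_force'])
d=shot('top','top3.png'); s=shot('side','side3.png')
a=cv2.resize(cv2.imread('pics/top3.png')[205:305,330:460],None,fx=4,fy=4,interpolation=2); b=cv2.resize(cv2.imread('pics/side3.png')[120:260,275:395],None,fx=3,fy=3,interpolation=2)
o=np.zeros((420,880,3),'uint8');o[:400,:520]=a;o[:420,520:]=b;cv2.imwrite('pics/c3.png',cv2.resize(o,None,fx=.9,fy=.9,interpolation=3))
E
```

```text
time: 5.5
ee_pos: [0.5193, -0.3011, 0.1344]
eef_rot: [[-0.004, 1.0, -0.002], [1.0, 0.004, 0.001], [0.001, -0.002, -1.0]]
ft_force: [-0.5, 0.8, 0.3]
finger_gap: 0.0401
finger_force: 0.0
[ 0.51925581 -0.30112552  0.13442734] [-0.48675217  0.7549174   0.29083789]
```

View pics/c3.png

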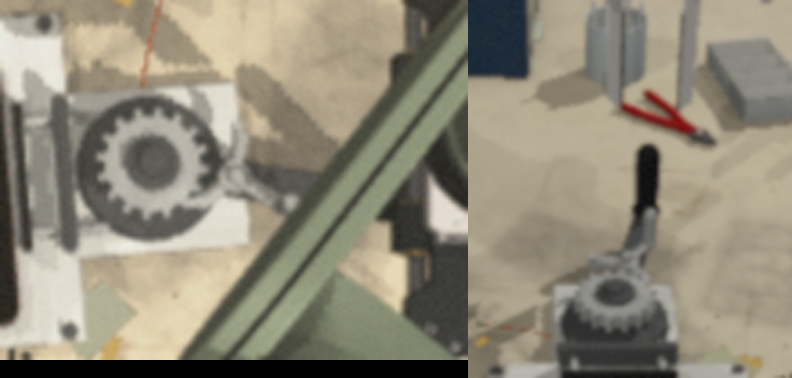

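Lever is on tighten: in the top half its pin is at (290,200), below the bar. Down over the post, then swing anticlockwise (free clicks).

```bash
python3 -m handwheel '0 0 4 0 0 0; 0 0 7 0 0 0; 0 0 7 0 0 0; 0 0 7 0 0 0; 0 0 7 0 0 0; 0 0 7 0 0 0' 4
python3 -m handwheel '0 0 0 0 0 0; 0 0 0 0 0 0; 0 0 0 0 0 0; 0 0 0 0 0 0' 2.4
python3 -m handwheel '0.1 1.5 0 0 0 0; 0.2 3 0 0 0 0; 0.5 4.5 0 0 0 0; 1 6 0 0 0 0; 1.4 7 0 0 0 0; 1.9 8 0 0 0 0; 2.1 8.4 0 0 0 0; 2.1 8.4 0 0 0 0; 2.1 8.4 0 0 0 0'
```

```text
time: 6.2
ee_pos: [0.5214, -0.303, 0.0674]
eef_rot: [[-0.004, 1.0, 0.003], [1.0, 0.004, -0.003], [-0.003, 0.003, -1.0]]
ft_force: [0.4, -0.4, 0.0]
finger_gap: 0.0399
finger_force: 0.0
time: 6.6
ee_pos: [0.5199, -0.3021, 0.0652]
eef_rot: [[-0.004, 1.0, 0.0], [1.0, 0.004, -0.0], [-0.0, 0.0, -1.0]]
ft_force: [0.0, -0.8, -0.4]
finger_gap: 0.0238
finger_force: 0.0
time: 7.5
ee_pos: [0.6042, -0.2806, 0.0649]
eef_rot: [[-0.004, 1.0, 0.001], [1.0, 0.004, -0.0], [-0.0, 0.001, -1.0]]
ft_force: [0.1, 0.5, -0.1]
finger_gap: 0.0239
finger_force: 0.2
```

```bash
python3 -m handwheel '-0.3 -0.7 0 0 0 0; -0.6 -1.4 0 0 0 0; -1 -2.2 0 0 0 0; -1.3 -3 0 0 0 0; -1.6 -3.8 0 0 0 0'
python3 -m handwheel '-0.1 -0.6 0 0 0 0; -0.3 -1.2 0 0 0 0'
python3 -m handwheel '-0.1 -0.6 0 0 0 0; -0.15 -1.2 0 0 0 0'
python3 -m handwheel '0 -0.6 0 0 0 0; 0 -1.2 0 0 0 0'
```

```text
time: 8.0
ee_pos: [0.5654, -0.2975, 0.0654]
eef_rot: [[-0.003, 1.0, 0.001], [1.0, 0.003, -0.0], [-0.0, 0.001, -1.0]]
ft_force: [3.2, -0.0, -1.0]
finger_gap: 0.0241
finger_force: 1.9
time: 8.2
ee_pos: [0.5556, -0.3003, 0.0654]
eef_rot: [[-0.003, 1.0, 0.006], [1.0, 0.003, -0.001], [-0.001, 0.006, -1.0]]
ft_force: [9.4, -0.1, -5.0]
finger_gap: 0.0239
finger_force: 4.7
time: 8.4
ee_pos: [0.5438, -0.302, 0.0654]
eef_rot: [[-0.003, 1.0, 0.006], [1.0, 0.003, -0.001], [-0.001, 0.006, -1.0]]
ft_force: [9.0, -0.1, -5.2]
finger_gap: 0.0238
finger_force: 4.6
time: 8.6
ee_pos: [0.5318, -0.3018, 0.0654]
eef_rot: [[-0.003, 1.0, 0.006], [1.0, 0.003, -0.001], [-0.001, 0.006, -1.0]]
ft_force: [9.8, -0.1, -5.4]
finger_gap: 0.024
finger_force: 4.6
```

```bash
python3 -m handwheel '0.05 -0.6 0 0 0 0; 0.1 -1.2 0 0 0 0'
python3 -m handwheel '0.1 -0.6 0 0 0 0'
python3 -m handwheel '0.1 -0.6 0 0 0 0'
python3 -m handwheel '0.1 -0.6 0 0 0 0'
```

```text
time: 8.8
ee_pos: [0.5198, -0.3007, 0.0654]
eef_rot: [[-0.003, 1.0, 0.006], [1.0, 0.003, -0.001], [-0.001, 0.006, -1.0]]
ft_force: [10.0, -0.2, -4.8]
finger_gap: 0.024
finger_force: 4.7
time: 8.9
ee_pos: [0.5138, -0.2997, 0.0654]
eef_rot: [[-0.003, 1.0, 0.006], [1.0, 0.003, -0.001], [-0.001, 0.006, -1.0]]
ft_force: [9.0, 1.4, -5.2]
finger_gap: 0.0241
finger_force: 4.7
time: 9.0
ee_pos: [0.5078, -0.2987, 0.0654]
eef_rot: [[-0.003, 1.0, 0.006], [1.0, 0.003, -0.001], [-0.001, 0.006, -1.0]]
ft_force: [9.9, 0.7, -4.9]
finger_gap: 0.024
finger_force: 4.8
time: 9.1
ee_pos: [0.5018, -0.2977, 0.0654]
eef_rot: [[-0.003, 1.0, 0.006], [1.0, 0.003, -0.001], [-0.001, 0.006, -1.0]]
ft_force: [9.3, 0.6, -5.9]
finger_gap: 0.024
finger_force: 4.8
```

```bash
python3 -m handwheel '0.15 -0.6 0 0 0 0' | grep -E 'ee|ft'
python3 -m handwheel '0.2 -0.6 0 0 0 0'| grep -E 'ee|ft'
python3 -m handwheel '0.25 -0.6 0 0 0 0'| grep -E 'ee|ft'
python3 -m handwheel '0.25 -0.5 0 0 0 0'| grep -E 'ee|ft'
```

```text
ee_pos: [0.4959, -0.2963, 0.0654]
eef_rot: [[-0.003, 1.0, 0.006], [1.0, 0.003, -0.001], [-0.001, 0.006, -1.0]]
ft_force: [10.2, -0.2, -5.7]
ee_pos: [0.4899, -0.2944, 0.0654]
eef_rot: [[-0.003, 1.0, 0.006], [1.0, 0.003, -0.001], [-0.001, 0.006, -1.0]]
ft_force: [10.3, -0.3, -6.0]
ee_pos: [0.4839, -0.2919, 0.0654]
eef_rot: [[-0.003, 1.0, 0.006], [1.0, 0.003, -0.001], [-0.001, 0.006, -1.0]]
ft_force: [10.7, 0.4, -6.0]
ee_pos: [0.4789, -0.2894, 0.0654]
eef_rot: [[-0.003, 1.0, 0.006], [1.0, 0.003, -0.001], [-0.001, 0.006, -1.0]]
ft_force: [10.8, 0.6, -5.5]
```

```bash
python3 -m handwheel '-0.3 1 0 0 0 0; -0.6 2 0 0 0 0; -0.9 3 0 0 0 0; -1.1 4 0 0 0 0; -1.2 5 0 0 0 0; -1.2 6 0 0 0 0; -1.1 7 0 0 0 0; -1 8 0 0 0 0; -0.7 9 0 0 0 0; -0.4 10 0 0 0 0; 0 10.9 0 0 0 0; 0 10.9 0 0 0 0'| grep -E 'ee|ft'
python3 -m handwheel '-0.2 -0.7 0 0 0 0; -0.3 -1.1 0 0 0 0'| grep -E 'ee|ft'
python3 -m handwheel '-0.2 -0.6 0 0 0 0'| grep -E 'ee|ft'
```

```text
ee_pos: [0.5878, -0.2879, 0.065]
eef_rot: [[-0.005, 1.0, 0.002], [1.0, 0.005, -0.0], [-0.0, 0.002, -1.0]]
ft_force: [-1.1, -0.3, 0.5]
ee_pos: [0.5767, -0.2921, 0.0655]
eef_rot: [[-0.004, 1.0, 0.005], [1.0, 0.004, -0.001], [-0.001, 0.005, -1.0]]
ft_force: [6.9, 0.1, -4.5]
ee_pos: [0.572, -0.2941, 0.0655]
eef_rot: [[-0.003, 1.0, 0.009], [1.0, 0.003, -0.001], [-0.001, 0.009, -1.0]]
ft_force: [11.3, 0.0, -7.9]
```

```bash
python3 -m handwheel '-0.1 -0.3 0 0 0 0'| grep -E 'ee_|ft'
python3 -m handwheel '-0.1 -0.3 0 0 0 0'| grep -E 'ee_|ft'
python3 -m handwheel '-0.05 -0.3 0 0 0 0'| grep -E 'ee_|ft'
```

```text
ee_pos: [0.5689, -0.2953, 0.0655]
ft_force: [11.2, 0.6, -7.0]
ee_pos: [0.5663, -0.2963, 0.0655]
ft_force: [11.8, -0.5, -5.8]
ee_pos: [0.5635, -0.2969, 0.0655]
ft_force: [12.1, -0.8, -8.4]
```

```bash
python3 -m handwheel '-0.05 -0.3 0 0 0 0'| grep -E 'ee_|ft'
python3 -m handwheel '-0.05 -0.2 0 0 0 0'| grep -E 'ee_|ft'
python3 -m handwheel '0 0 0 0 0 0;0 0 0 0 0 0; 0 0 0 0 0 0'| grep -E 'ee_|ft'
```

```text
ee_pos: [0.5607, -0.2973, 0.0655]
ft_force: [11.6, 0.6, -7.5]
ee_pos: [0.5587, -0.2978, 0.0655]
ft_force: [12.6, 0.6, -8.9]
ee_pos: [0.5585, -0.2977, 0.0655]
ft_force: [10.8, 0.1, -7.2]
```

```bash
python3 -m handwheel '-0.03 -0.2 0 0 0 0; -0.05 -0.4 0 0 0 0'| grep -E 'ee_|ft'
python3 -m handwheel '0 0 0 0 0 0;0 0 0 0 0 0; 0 0 0 0 0 0'| grep -E 'ee_|ft'
python3 -c "
from h import *
f=[]
for i in range(4): shot('top','top9.png'); f.append(status.sense()['ft_force'])
print(np.mean(f,0))"
```

```text
ee_pos: [0.555, -0.2983, 0.0655]
ft_force: [11.5, -0.1, -9.0]
ee_pos: [0.5547, -0.2983, 0.0654]
ft_force: [11.6, 0.5, -8.5]
[11.84455203  0.09355853 -7.82687241]
```

About 30 N by force and by travel. Next I unload, open and lift.

```bash
python3 -m handwheel '0 0.2 0 0 0 0; 0 0.2 0 0 0 0; 0 0.2 0 0 0 0; 0 0.2 0 0 0 0;0 0.2 0 0 0 0' 4
python3 -m handwheel '0 0 -3 0 0 0; 0 0 -7 0 0 0; 0 0 -11 0 0 0; 0 -4 -15 0 0 0; -4 -8 -18 0 0 0; -8 -8 -20 0 0 0; -12 -8 -20 0 0 0; -12 -8 -20 0 0 0;-12 -8 -20 0 0 0;-12 -8 -20 0 0 0'
python3 - <<'E'
from h import *
d=shot('top','top4.png'); s=shot('side','side4.png')
a=cv2.resize(cv2.imread('pics/top4.png')[195:315,270:460],None,fx=2.2,fy=2.2,interpolation=2); b=cv2.resize(cv2.imread('pics/side4.png')[150:315,265:395],None,fx=2.4,fy=2.4,interpolation=2)
o=np.zeros((max(len(a),len(b)),a.shape[1]+b.shape[1],3),'uint8');o[:len(a),:a.shape[1]]=a;o[:len(b),a.shape[1]:]=b;cv2.imwrite('pics/c4.png',o)
E
```

```text
time: 13.0
ee_pos: [0.5526, -0.2982, 0.0654]
eef_rot: [[-0.004, 1.0, 0.0], [1.0, 0.004, -0.0], [-0.0, 0.0, -1.0]]
ft_force: [2.0, 0.3, 0.0]
finger_gap: 0.0401
finger_force: 0.5
time: 14.0
ee_pos: [0.4729, -0.4169, 0.264]
eef_rot: [[-0.004, 1.0, -0.002], [1.0, 0.004, 0.002], [0.002, -0.002, -1.0]]
ft_force: [0.9, 0.2, 0.5]
finger_gap: 0.0399
finger_force: 0.0
```

View pics/c4.png

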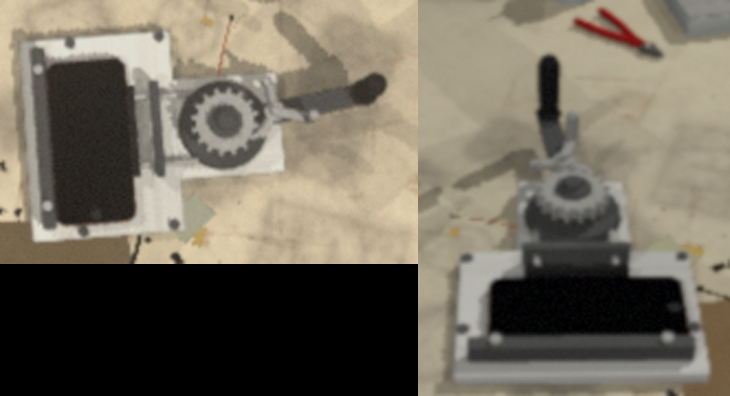

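The phone lies flat, closed between pad and fence, with its left edge against the fence in the top half of the crop. The lever pin at (313,115) is on the tightening side and the gripper is clear.

```bash
python3 -c "
from plant import order
print(order.close_job())"
```

```text
the job is handed in; nothing more can be done
None
```

I flipped the lever to tighten and clamped the phone flat between pad and fence at about 30 N, estimated from push force and handle travel. The gripper is clear and the job is handed in; no verdict was returned.

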